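# Find the hidden blind hole with a locating pin and lock the nest slide

### The arm

A 6-joint arm with a two-finger parallel gripper is mounted at the origin on the work surface; the furniture and walls round the work are solid. World frame = base frame: x ahead of the robot, y to its left, z up, the work surface at z = 0. Lengths are in mm, angles in rad, forces in N, time in s.
With the tool pointing down it reaches from about 375 to 900 mm from the base axis. Payload 3.1 kg.
Tool frame: the origin (TCP) lies on the centre line of the jaws, within the pads' length; the fingertips stand 22 mm ahead of it and the grasp point (between the pads) lies 3 mm ahead of it; z points along the fingers, y is the direction in which the jaws open and shut (so a half turn about z gives the same grasp; the last joint's range is limited). The gripper opens to 85 mm and grips with 20 to 120 N. Pads are 22 mm wide; open, the fingers measure 114 mm over their backs; the gripper's body (76 mm by 85 mm) begins 54 mm behind the grasp point. The pads swing forward as they close: fully open they stand 13 mm farther back than shut.
Start: joints at [-1.407, 0.527, 1.433, -0, 1.181, -0.178], TCP at [210.1, -588.604, 253.31] pointing down, gripper open.
Joint ranges: [-3.08, 3.08], [-0.75, 2.2], [0.22, 2.44], [-1.43, 4.57], [0, 2.65], [-2.85, 2.85]. Speed limits (rad/s): [2.79, 2.79, 3.14, 3.14, 3.14, 3.14].

### API

Orientations are given as a unit quaternion [x, y, z, w].
In Python, from rig import env gives the robot as it stands.
- The arm moves only by the tool carry_out, never from a script. Its argument "motion" is one flat list of numbers, 5 for each row, row after row: the shift along the tool's x, y, z each as a share of 0.03 m, from -1 to 1, then the turn about the tool's z as a share of 0.12 rad, from -1 to 1, then the closure, from 0 (fully open) to 1 (shut). A call has exactly 10 rows; each row shifts and turns the commanded pose from where the row before left it, along the tool's axes as they then stand; what a row does not reach is not made up. A row lasts 1/12 s, in which the tool goes at most 41.7 mm and 7.16 degrees, less where a joint would pass 70% of its speed; a pose out of reach is approached as far as the arm can. A call with a number of a shift or a turn outside -1 to 1 is refused whole. A call with a gripper value outside its range is refused whole. The fingers move at their own pace and stop on an object; the grip force is fixed at half the most. Time passes only in rows, so rows that do not move let the fingers close, or fill a call up. It gives the time, the measured TCP pose, the force and the opening at its end, in the units of the state.
- env.get_state(): the state, without advancing time (a new reading comes with each control period).
- env.snapshot(name): name is "scene" or "top" or "wrist"; returns a dict with "color" (384x512x3 uint8, red, green, blue), "K" (3x3 intrinsics, pixels), "xyz" and "orientation" of the camera in the world; the wrist camera has in their place "mount" (4x4, takes a point from camera to tool coordinates, whose origin is the TCP and whose axes are the flange's). Camera axes: x right, y down, z forward; pixel columns grow to the right and rows downward; lengths in mm; the calibration is good to about 2 mm. A picture is of the moment at which its call begins: read the wrist's pose just before it. There is no depth.
- env.finish_job(): hands the job in, once; it reports no verdict.
Trained networks look in a picture, given as the dict that the camera call returned (one of the last four; its "shot" number tells which), for a name from the list of things; names that differ only in an ending like _2 or _b are one class to them, and where a whole thing is asked for, a point or a joint stands for the part that bears it (a point fixed in the world has none). Each returns a list of dicts, best first, with "conf" (0 to 1); they miss things now and then, are a little off and sometimes report something else, mostly with a low value. They report only what shows in the picture. A call takes as long as a camera call.
- env.silhouettes(label, picture): "pixels" (384x512 bool, what is visible of it) and "uv" ([column, row] in pixels, amid what is visible of it).
- env.place_of(label, picture): "uv" ([column, row] in pixels: a listed point, or the origin of a listed thing).
The state is a dict: "t": time; "joints": joint angles; "joint_vel": joint speeds; "tau": joint torques, N m; "tcp_pos": TCP position; "eef_rot": TCP orientation; "force": force on the tool from outside, world axes, zero at the start; "moment": the same for the moment, N m; "opening": finger opening in mm.
Only numpy, scipy, OpenCV 4.12 (cv2) and the standard library are available. Lean on these libraries where they do the work, as an engineer would, in place of code of your own. Each camera call takes 0.05 s, during which the arm holds its last target. There are 200 camera calls.

### The job

Lock the loaded connector slide in its working position: take the thick locating pin from the pin block, stand it in the slide's bush so that its tip rests on the strip underneath, and lead the slide away from its end stop by the pin alone, pressing lightly so that the tip glides over the strip, until it drops into the hidden blind hole. Leave the pin fully home, shoulder down on the bush, and let go. Use a light hand throughout: do not lean on the pin or force it sideways once it has caught, keep the gripper off the slide and its connectors, and leave the thin pin and the things around alone.

Things in the scene. Friction and masses are not known exactly. Their poses are not given: they have to be found in the camera images.
- fixture: Nest slide fixture, fixed to the bench: dark steel base 190 (own x) x 90 (own y) x 10 mm; two aluminium rails along its own x, tops (with screw heads) 38 mm above the bench, and low end blocks between them. Origin: centre of its underside, on the bench. The slide with the connectors and the bush runs between the rails along own x.
- slide_top (a point): Middle of the slide's top face, 40 mm above the bench. The slide is an aluminium plate 95 x 60 x 18 mm; its bush stands 19.5 mm to -x of this point. Three black connectors lie across it, 24, 37 and 50 mm to +x of the bush axis, tops 48 mm above the bench.
- strip_face (a point): A point fixed on the fixture, on the upper face (20 mm above the bench) of the flat steel strip under the slide: the middle of the 30 mm stretch in which the hole may lie. The blind hole, 14 mm wide and 15 mm deep, is on the line that the bush axis follows, within 15 mm of this point along x to either side, elsewhere each time; the slide always hides it.
- slide (a joint): Travel of the slide in m along the fixture's own +x: 0 at the -x end stop, 0.070 at the other; starts at 0 to 0.012. The hole is under the bush at some reading from 0.030 to 0.060. It moves with about 2.5 N of friction and stays where it is left.
- bush (a point): Centre of the mouth of the slide's steel bush (ring 20 mm across standing 6 mm above the slide), 46 mm above the bench, z up, x along the slide's travel. Its bore, 13.5 mm wide, goes straight down through the slide, 24 mm long; a pin pushed sideways binds in it and does not fall by its own weight.
- locating_pin: Thick locating pin, upright in one hole of the pin block: black knob 22 mm across, 34 mm tall, on a steel shaft 12 mm thick and 39 mm long whose last 5 mm narrow to 7.6 mm; about 110 g. Origin: on the axis in the knob, 17 mm above the knob's flat underside (the shoulder), 17 mm below its top, 56 mm above the tip; z up along the pin.
- locating_pin_shoulder (a point): Centre of the shoulder (underside of the knob) of the locating pin, 17 mm below its origin. With the tip on the strip it is 13 mm above the bush mouth; home in the hole, it lies on the bush mouth.
- thin_pin: A thinner pin for another fixture, in the other hole: knob 16 mm across and 30 mm tall, shaft 9 mm. Origin 17 mm above its shoulder. Too slack here; leave it where it is.
- pin_block: Wooden pin block, fixed, 50 (own x) x 124 (own y) x 44 mm tall, with two through holes of 13.5 mm at own y = -35 and +35 mm; a pin stands in each, shoulder on the block's top. Origin: centre of its underside.
- pin_cup: Bystander: round steel cup of contact pins, 58 mm wide, 43 mm tall. Origin: centre of its underside.
- label_roll: Bystander: roll of white labels with a loose end, 70 mm across, 30 mm tall, lying flat. Origin: centre of its underside.
- solvent_bottle: Bystander: white pump bottle, 60 mm wide, 136 mm tall. Origin: centre of its underside.

How it is judged (in metres and radians):
On the way, in this order (a step that is already met when the one before it is completed fails the run):
1. the locating pin stands in the bush with its tip down at the strip (z of locating_pin_shoulder in the frame of bush between 0.009 and 0.016 m and horizontal distance between locating_pin_shoulder and bush below 0.003 m and angle between locating_pin's own z axis and vertical below 0.1 rad), for 0.2 s.
2. the pin has dropped into the blind hole and is home in the bush (z of locating_pin_shoulder in the frame of bush between -0.003 and 0.002 m and horizontal distance between locating_pin_shoulder and bush below 0.003 m and angle between locating_pin's own z axis and vertical below 0.1 rad), for 0.2 s.
At the end, for the whole second after the job is handed in: The locating pin is upright in the bush (within 3 mm of its axis), shoulder within 2 mm of the bush mouth, so that its tip is in the blind hole and the slide, more than 20 mm from its end stop, is locked; pin released and at rest (all of step 2 and linear speed of locating_pin below 0.01 m/s and value of joint slide above 0.02 m); the robot touches nothing.
It fails at once if the locating pin is forced: its contact forces on the fixture add up to more than 35 N (contact force between locating_pin and fixture above 35 N).
It fails at once if the gripper pushes on the slide, its connectors or the rest of the fixture with more than 10 N (contact force between the fingers and fixture above 10 N).
It fails at once if the thin pin is moved more than 15 mm (distance of thin_pin from where it was at the start of the episode above 0.015 m).
It fails at once if the pin cup, the label roll or the solvent bottle is pushed more than 30 mm (distance of any of pin_cup, label_roll, solvent_bottle from where it was at the start of the episode above 0.03 m).
It also fails if it takes over 61 s, if anything falls off the work surface, if the arm or the gripper's body presses on something with over 40 N, if the wrist force passes 120 N, or if a joint passes its speed limit or range.

## Working session

There is one attempt and no reset: what is moved stays moved. The work goes in short steps, Python scripts to look and compute and a tool call to move; the robot and the scene stay as the last step left them, time stands still between calls to the robot, and variables do not carry over. Pictures are saved under pics/ and viewed, about 8 in all and at most 12, crops included, and the job is handed in when it is done.

Besides the shell and the picture viewer there is one more tool, called after "Emit:" by a JSON object that holds its "method" and its "body", one argument or row to a line. carry_out: Moves the arm, as the interface text tells. Shift numbers are shares of 0.03 m and turn numbers shares of 0.12 rad, none past 1 either way. Its arguments: {"type":"object","properties":{"motion":{"type":"array"}},"required":["motion"]}

```bash
mkdir -p pics; ls; cat > h.py <<'E'
import numpy as np,cv2
from scipy.spatial.transform import Rotation as R
from rig import env
def cam(p,st=None):
    if 'mount' in p:
        T=np.eye(4);T[:3,:3]=R.from_quat(st['eef_rot']).as_matrix();T[:3,3]=st['tcp_pos']
        return T@np.array(p['mount'])
    T=np.eye(4);T[:3,:3]=R.from_quat(p['orientation']).as_matrix();T[:3,3]=p['xyz'];return T
def ray(p,uv,st=None):
    T=cam(p,st);d=T[:3,:3]@np.linalg.solve(np.array(p['K']),[uv[0],uv[1],1]);return T[:3,3],d/np.linalg.norm(d)
def atz(p,uv,z,st=None):
    o,d=ray(p,uv,st);return o+d*(z-o[2])/d[2]
def save(p,n): cv2.imwrite('pics/'+n,cv2.cvtColor(p['color'],cv2.COLOR_RGB2BGR))
E
python3 - <<'E'
from h import *
st=env.get_state();print({k:np.round(v,3).tolist() for k,v in st.items()})
P={n:env.snapshot(n) for n in('scene','top')}
Z=dict(fixture=0,slide_top=40,strip_face=20,bush=46,locating_pin=61,locating_pin_shoulder=44,thin_pin=61,pin_block=0,pin_cup=0,label_roll=0,solvent_bottle=0)
for n,p in P.items():
    print(n,p.keys(),np.round(p.get('xyz',0)),np.shape(p['K']))
    for l,z in Z.items():
        r=env.place_of(l,p)
        print(l,[(np.round(a['uv'],1).tolist(),round(a['conf'],2),np.round(atz(p,a['uv'],z)).tolist()) for a in r[:2]])
cv2.imwrite('pics/a.png',cv2.cvtColor(np.vstack([P['scene']['color'],P['top']['color']]),cv2.COLOR_RGB2BGR)[:,:][:])
im=cv2.imread('pics/a.png');cv2.imwrite('pics/a.png',cv2.resize(np.hstack([im[:384],im[384:]]),(800,300)))
E
```

```text
pics
{'t': 0.0, 'joints': [-1.407, 0.528, 1.434, -0.0, 1.181, -0.179], 'joint_vel': [-0.001, -0.001, -0.0, 0.0, -0.001, -0.0], 'tau': [0.001, -44.235, -17.803, -0.0, 0.008, 0.0], 'tcp_pos': [209.982, -587.962, 252.351], 'eef_rot': [0.985, 0.171, 0.0, -0.001], 'force': [-0.162, -0.66, -0.152], 'moment': [-0.005, -0.011, -0.029], 'opening': 85.524}
scene dict_keys(['color', 'K', 'xyz', 'orientation', 'shot']) [-72. 736. 522.] (3, 3)
fixture [([155.3, 247.3], 0.87, [552.0, 363.0, 0.0]), ([221.3, 160.5], 0.16, [768.0, -6.0, 0.0])]
slide_top [([167.6, 240.7], 0.86, [506.0, 363.0, 40.0])]
strip_face [([163.5, 246.5], 0.89, [519.0, 364.0, 20.0]), ([177.8, 202.9], 0.66, [633.0, 245.0, 20.0])]
bush [([170.1, 242.3], 0.84, [491.0, 367.0, 46.0])]
locating_pin [([247.1, 152.2], 0.47, [662.0, -3.0, 61.0])]
locating_pin_shoulder [([247.0, 159.7], 0.58, [655.0, 4.0, 44.0]), ([172.1, 240.9], 0.42, [495.0, 360.0, 44.0])]
thin_pin [([223.3, 159.5], 0.59, [670.0, 73.0, 61.0])]
pin_block [([234.9, 177.4], 0.67, [665.0, 38.0, 0.0]), ([154.9, 252.3], 0.28, [539.0, 372.0, 0.0])]
pin_cup [([178.8, 204.8], 0
[... 203 characters left out ...]
]) [325. 136. 910.] (3, 3)
fixture [([179.9, 178.2], 0.93, [535.0, 367.0, 0.0])]
slide_top [([179.2, 183.0], 0.78, [513.0, 357.0, 40.0])]
strip_face [([181.5, 180.6], 0.93, [525.0, 357.0, 20.0])]
bush [([170.7, 197.0], 0.7, [474.0, 371.0, 46.0])]
locating_pin [([321.9, 143.3], 0.52, [649.0, 6.0, 61.0])]
locating_pin_shoulder [([237.6, 136.5], 0.62, [652.0, 223.0, 44.0]), ([318.2, 142.7], 0.42, [656.0, 13.0, 44.0])]
thin_pin [([293.6, 137.9], 0.36, [656.0, 78.0, 61.0])]
pin_block [([304.5, 147.8], 0.79, [655.0, 42.0, 0.0])]
pin_cup [([237.0, 135.8], 0.91, [670.0, 229.0, 0.0])]
label_roll [([191.6, 255.4], 0.61, [337.0, 307.0, 0.0])]
solvent_bottle [([353.2, 152.5], 0.91, [655.0, -90.0, 0.0])]
```

View pics/a.png

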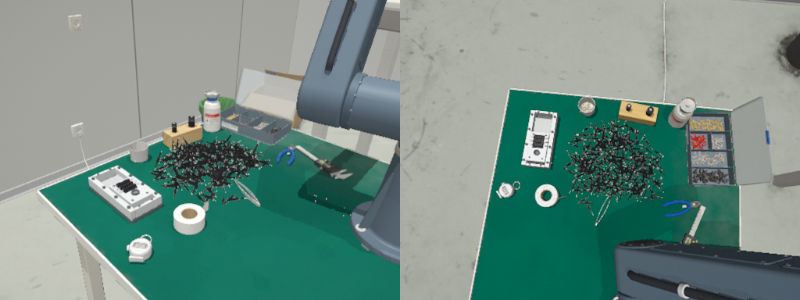

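```bash
cat >> h.py <<'E'
def plan(tgt,yaw=None,n=None,g=0.0,st=None,p0=None,y0=None):
    """print rows from the current pose to tgt (mm), tool-x heading yaw (deg)"""
    st=st or env.get_state();M=R.from_quat(st['eef_rot']).as_matrix()
    p=np.array(st['tcp_pos'] if p0 is None else p0,float)
    a=np.arctan2(M[1,0],M[0,0]) if y0 is None else np.radians(y0)
    b=a if yaw is None else np.radians(yaw);b=a+(b-a+np.pi)%(2*np.pi)-np.pi
    tgt=np.array(tgt,float);n=n or int(np.ceil(max(np.linalg.norm(tgt-p)/29,abs(b-a)/.119)))
    t0=0
    for i in range(n):
        d=(tgt-p)/(n-i);r=-(b-a)/(n-i)
        s=np.round([(np.cos(a)*d[0]+np.sin(a)*d[1])/30,(np.sin(a)*d[0]-np.cos(a)*d[1])/30,-d[2]/30,r/.12],3)
        p=p+30*np.array([np.cos(a)*s[0]+np.sin(a)*s[1],np.sin(a)*s[0]-np.cos(a)*s[1],-s[2]])
        a-=s[3]*.12
        print(','.join('%g'%v for v in [*s,g]),end=', ' if i<n-1 else '\n')
    print('n',n,'end',p.round(2),np.degrees(a).round(2))
E
python3 - <<'E'
from h import *
plan([655,15,330],90,30)
E
```

```text
0.691,-0.465,-0.085,-0.341,0, 0.709,-0.437,-0.085,-0.341,0, 0.727,-0.407,-0.085,-0.341,0, 0.743,-0.377,-0.085,-0.341,0, 0.758,-0.347,-0.085,-0.341,0, 0.771,-0.315,-0.085,-0.341,0, 0.783,-0.284,-0.085,-0.341,0, 0.794,-0.251,-0.085,-0.341,0, 0.804,-0.219,-0.085,-0.341,0, 0.812,-0.186,-0.085,-0.341,0, 0.819,-0.152,-0.085,-0.341,0, 0.825,-0.118,-0.085,-0.341,0, 0.829,-0.085,-0.085,-0.341,0, 0.832,-0.051,-0.085,-0.341,0, 0.833,-0.017,-0.085,-0.341,0, 0.833,0.018,-0.085,-0.341,0, 0.832,0.052,-0.085,-0.341,0, 0.829,0.086,-0.085,-0.341,0, 0.825,0.119,-0.085,-0.341,0, 0.819,0.153,-0.086,-0.341,0, 0.812,0.186,-0.085,-0.341,0, 0.804,0.219,-0.086,-0.341,0, 0.794,0.252,-0.085,-0.341,0, 0.783,0.284,-0.086,-0.341,0, 0.771,0.316,-0.085,-0.342,0, 0.757,0.348,-0.086,-0.341,0, 0.742,0.378,-0.085,-0.342,0, 0.726,0.409,-0.086,-0.341,0, 0.709,0.438,-0.085,-0.342,0, 0.69,0.466,-0.086,-0.341,0
n 30 end [654.99  15.   330.  ] 90.0
```

Emit:
{"method": "carry_out", "body": {
  "motion": [0.69,-0.46,-0.26,-0.34,0,0.71,-0.44,-0.26,-0.34,0,0.73,-0.41,-0.26,-0.34,0,0.74,-0.38,-0.26,-0.34,0,0.76,-0.35,-0.26,-0.34,0,0.77,-0.32,-0.26,-0.34,0,0.78,-0.28,-0.26,-0.34,0,0.79,-0.25,-0.26,-0.34,0,0.8,-0.22,-0.26,-0.34,0,0.81,-0.19,-0.26,-0.34,0]
}}

```text
t: 2.03
tcp_pos: [358.6, -386.4, 331.8]
eef_rot: [0.93, 0.368, 0.0, 0.0]
force: [0.5, -0.8, -0.6]
opening: 85.4
```

Emit:
{"method": "carry_out", "body": {
  "motion": [0.82,-0.15,0,-0.34,0,0.82,-0.12,0,-0.34,0,0.83,-0.09,0,-0.34,0,0.83,-0.05,0,-0.34,0,0.83,-0.02,0,-0.34,0,0.83,0.02,0,-0.34,0,0.83,0.05,0,-0.34,0,0.83,0.09,0,-0.34,0,0.82,0.12,0,-0.34,0,0.82,0.15,0,-0.34,0]
}}

```text
t: 2.87
tcp_pos: [506.9, -185.7, 331.5]
eef_rot: [0.836, 0.548, 0.0, 0.0]
force: [0.4, 0.0, -0.3]
opening: 85.3
```

Emit:
{"method": "carry_out", "body": {
  "motion": [0.81,0.19,0,-0.34,0,0.8,0.22,0,-0.34,0,0.79,0.25,0,-0.34,0,0.78,0.28,0,-0.34,0,0.77,0.32,0,-0.34,0,0.76,0.35,0,-0.34,0,0.74,0.38,0,-0.34,0,0.73,0.41,0,-0.34,0,0.71,0.44,0,-0.34,0,0.69,0.47,0,-0.34,0]
}}

```text
t: 3.7
tcp_pos: [656.1, 14.8, 331.3]
eef_rot: [0.708, 0.706, -0.0, -0.0]
force: [0.2, -0.0, -0.4]
opening: 85.4
```

```bash
cat > m.py <<'E'
from h import *
import sys
def meas(labels,n=1,cams=('wrist',)):
    Z=dict(fixture=0,slide_top=40,strip_face=20,bush=46,locating_pin=61,locating_pin_shoulder=44,thin_pin=61,pin_block=0)
    for _ in range(n):
        for c in cams:
            st=env.get_state();p=env.snapshot(c)
            for l in labels:
                r=env.place_of(l,p)
                print(c,l,[(np.round(a['uv'],1).tolist(),round(a['conf'],2),np.round(atz(p,a['uv'],Z[l],st),1).tolist()) for a in r[:2]])
    return st,p
E
python3 - <<'E'
from m import *
st=env.get_state();print(st['t'],np.round(st['tcp_pos'],1),R.from_quat(st['eef_rot']).as_matrix().round(3).tolist())
st,p=meas(['locating_pin','thin_pin','pin_block','locating_pin_shoulder'])
print(np.round(p['mount'],2).tolist(),np.round(p['K']).tolist())
save(p,'b.png')
E
```

```text
3.7 [656.1  14.8 331.3] [[0.002, 1.0, -0.0], [1.0, -0.002, -0.0], [-0.0, -0.0, -1.0]]
wrist locating_pin [([251.4, 161.1], 0.55, [655.9, 15.0, 61.0]), ([256.3, 8.0], 0.42, [662.2, 204.1, 61.0])]
wrist thin_pin [([256.3, 110.0], 0.56, [662.6, 84.7, 61.0])]
wrist pin_block [([250.0, 132.1], 0.57, [653.6, 50.1, 0.0])]
wrist locating_pin_shoulder [([246.0, 160.5], 0.65, [647.8, 12.7, 44.0])]
[[0.0, -0.96, -0.29, 74.95], [1.0, 0.0, 0.0, 0.21], [-0.0, -0.29, 0.96, -120.14], [0.0, 0.0, 0.0, 1.0]] [[278.0, 0.0, 252.0], [0.0, 278.0, 192.0], [0.0, 0.0, 1.0]]
```

View pics/b.png

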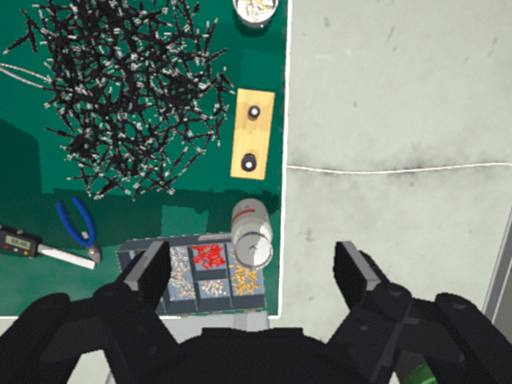

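Emit:
{"method": "carry_out", "body": {
  "motion": [0,0,0.5,0,0,0,0,0.6,0,0,0,0,0.6,0,0,0,0,0.6,0,0,0,0,0.6,0,0,0,0,0.6,0,0,0,0,0.6,0,0,0,0,0.4,0,0,0,0,0,0,0,0,0,0,0,0]
}}

```text
t: 4.78
tcp_pos: [655.0, 13.0, 196.1]
eef_rot: [0.709, 0.705, -0.0, -0.0]
force: [-0.2, -0.3, -0.0]
opening: 85.4
```

```bash
python3 - <<'E'
from m import *
st,p=meas(['locating_pin','thin_pin','pin_block','locating_pin_shoulder'])
s=env.silhouettes('locating_pin',p)
for a in s[:2]:
    v,u=np.nonzero(a['pixels']);print(a['conf'],a['uv'],u.min(),u.max(),v.min(),v.max())
print(st['tcp_pos'])
c=p['color'];u,v=map(int,s[0]['uv']);c=c[max(0,v-60):v+60,max(0,u-80):u+80]
cv2.imwrite('pics/c.png',cv2.resize(cv2.cvtColor(c,cv2.COLOR_RGB2BGR),None,fx=4,fy=4));print(u,v)
E
```

```text
wrist locating_pin [([251.3, 185.8], 0.88, [654.7, 15.2, 61.0])]
wrist thin_pin [([256.8, 110.7], 0.74, [660.0, 84.0, 61.0])]
wrist pin_block [([251.5, 143.0], 0.78, [655.0, 48.1, 0.0])]
wrist locating_pin_shoulder [([247.9, 181.8], 0.61, [651.2, 14.6, 44.0])]
0.58 [250.1, 186.3] 235 259 173 202
[655.03912726  12.95589155 196.06715938]
250 186
```

View pics/c.png

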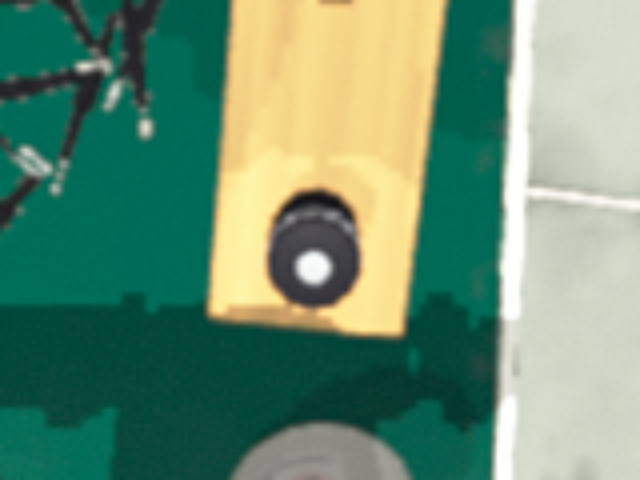

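Emit:
{"method": "carry_out", "body": {
  "motion": [0.07,-0.05,0.4,0,0,0,0,0.5,0,0,0,0,0.5,0,0,0,0,0.5,0,0,0,0,0.5,0,0,0,0,0.5,0,0,0,0,0.5,0,0,0,0,0.5,0,0,0,0,0.2,0,0,0,0,0,0,0]
}}

```text
t: 5.92
tcp_pos: [653.1, 16.0, 72.0]
eef_rot: [0.708, 0.706, -0.001, -0.001]
force: [0.2, -0.1, -0.4]
opening: 85.3
```

Emit:
{"method": "carry_out", "body": {
  "motion": [0,0,0,0,0.5,0,0,0,0,0.7,0,0,0,0,0.8,0,0,0,0,0.9,0,0,0,0,1,0,0,0,0,1,0,0,0,0,1,0,0,0,0,1,0,0,0,0,1,0,0,0,0,1]
}}

```text
t: 6.75
tcp_pos: [652.8, 15.8, 74.3]
eef_rot: [0.708, 0.706, -0.001, -0.001]
force: [-4.2, 0.4, 5.1]
opening: 19.9
```

```bash
python3 - <<'E'
from m import *
st,p=meas(['locating_pin','thin_pin','locating_pin_shoulder'])
print({k:np.round(v,2).tolist() for k,v in st.items()})
save(p,'d.png')
E
```

```text
wrist locating_pin [([255.1, 253.6], 0.68, [654.8, 14.8, 61.0]), ([253.2, 167.4], 0.15, [653.9, 62.1, 61.0])]
wrist thin_pin [([267.8, 125.2], 0.66, [660.7, 82.2, 61.0])]
wrist locating_pin_shoulder [([248.5, 236.3], 0.93, [651.0, 16.7, 44.0])]
{'t': 6.75, 'joints': [-0.15, 0.79, 1.48, -0.0, 0.88, -0.14], 'joint_vel': [0.0, 0.0, 0.0, -0.0, 0.0, -0.0], 'tau': [0.09, -47.13, -13.59, 0.16, -1.0, -0.01], 'tcp_pos': [652.77, 15.84, 74.27], 'eef_rot': [0.71, 0.71, -0.0, -0.0], 'force': [-4.23, 0.35, 5.08], 'moment': [-0.05, 0.58, 0.01], 'opening': 19.88}
```

View pics/d.png

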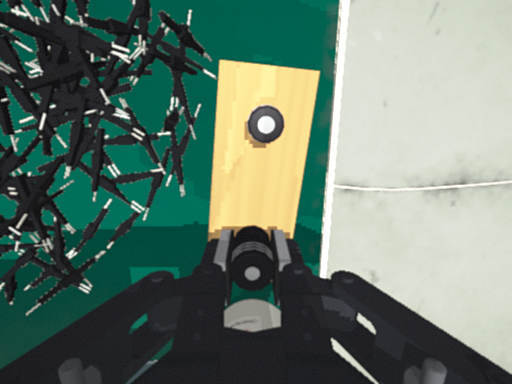

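Emit:
{"method": "carry_out", "body": {
  "motion": [0,0,-0.1,0,1,0,0,-0.25,0,1,0,0,-0.3,0,1,0,0,-0.4,0,1,0,0,-0.4,0,1,0,0,-0.5,0,1,0,0,-0.6,0,1,0,0,-0.6,0,1,0,0,-0.6,0,1,0,0,-0.3,0,1]
}}

```text
t: 7.78
tcp_pos: [656.2, 15.6, 199.2]
eef_rot: [0.708, 0.706, 0.002, 0.003]
force: [0.2, -0.6, -1.4]
opening: 19.7
```

```bash
python3 - <<'E'
from m import *
st=env.get_state();print({k:np.round(v,2).tolist() for k,v in st.items() if k in('tcp_pos','force','opening','t')})
p=env.snapshot('top')
s=env.silhouettes('fixture',p)[0]
c=max(cv2.findContours(s['pixels'].astype(np.uint8),0,2)[0],key=cv2.contourArea)
b=cv2.boxPoints(cv2.minAreaRect(c));w=np.array([atz(p,q,20)[:2] for q in b]);print(s['conf'],b.round(1).tolist(),w.round(1).tolist())
for i in range(2):
    d=w[i+1]-w[i];print(np.linalg.norm(d),np.degrees(np.arctan2(d[1],d[0])))
print(w.mean(0))
c=cv2.cvtColor(p['color'],cv2.COLOR_RGB2BGR)[125:225,120:240];cv2.imwrite('pics/e.png',cv2.resize(c,None,fx=5,fy=5,interpolation=2))
plan([440,362,235],180,30,g=1)
E
```

```text
{'t': 7.78, 'tcp_pos': [656.23, 15.56, 199.18], 'force': [0.25, -0.59, -1.43], 'opening': 19.67}Traceback (most recent call last):
  File "<stdin>", line 4, in <module>
IndexError: list index out of range
```

```bash
python3 - <<'E'
from m import *
plan([535,362,235],180,20,g=1)
E
```

```text
0.577,-0.204,-0.061,-0.656,1, 0.591,-0.158,-0.061,-0.656,1, 0.601,-0.111,-0.061,-0.656,1, 0.608,-0.064,-0.061,-0.656,1, 0.611,-0.015,-0.061,-0.656,1, 0.611,0.033,-0.061,-0.656,1, 0.606,0.081,-0.061,-0.656,1, 0.598,0.128,-0.061,-0.656,1, 0.586,0.175,-0.061,-0.656,1, 0.571,0.22,-0.061,-0.656,1, 0.552,0.264,-0.061,-0.656,1, 0.529,0.307,-0.061,-0.656,1, 0.503,0.348,-0.061,-0.656,1, 0.475,0.386,-0.062,-0.656,1, 0.443,0.422,-0.061,-0.657,1, 0.408,0.456,-0.062,-0.656,1, 0.371,0.486,-0.061,-0.657,1, 0.331,0.514,-0.062,-0.656,1, 0.29,0.539,-0.061,-0.657,1, 0.246,0.559,-0.062,-0.656,1
n 20 end [535.01 361.99 235.01] 180.0
```

Emit:
{"method": "carry_out", "body": {
  "motion": [0.58,-0.2,-0.06,-0.66,1,0.59,-0.16,-0.06,-0.66,1,0.6,-0.11,-0.06,-0.66,1,0.61,-0.06,-0.06,-0.66,1,0.61,-0.02,-0.06,-0.66,1,0.61,0.03,-0.06,-0.66,1,0.61,0.08,-0.06,-0.66,1,0.6,0.13,-0.06,-0.66,1,0.59,0.18,-0.06,-0.65,1,0.57,0.22,-0.06,-0.65,1]
}}

```text
t: 8.72
tcp_pos: [592.3, 190.0, 211.9]
eef_rot: [0.381, 0.925, -0.0, -0.001]
force: [0.5, 0.2, -1.7]
opening: 20.3
```

Emit:
{"method": "carry_out", "body": {
  "motion": [0.55,0.26,-0.06,-0.66,1,0.53,0.31,-0.06,-0.66,1,0.5,0.35,-0.06,-0.66,1,0.48,0.39,-0.06,-0.65,1,0.44,0.42,-0.06,-0.65,1,0.41,0.46,-0.06,-0.65,1,0.37,0.49,-0.06,-0.65,1,0.33,0.51,-0.06,-0.65,1,0.29,0.54,-0.06,-0.65,1,0.25,0.56,-0.06,-0.65,1]
}}

```text
t: 9.55
tcp_pos: [531.5, 363.1, 229.7]
eef_rot: [-0.001, 1.0, -0.0, -0.001]
force: [0.5, -0.7, -0.2]
opening: 20.2
```

```bash
python3 - <<'E'
from m import *
st,p=meas(['fixture','slide_top','strip_face','bush','locating_pin','locating_pin_shoulder'])
print({k:np.round(v,3).tolist() for k,v in st.items() if k in('tcp_pos','eef_rot','force','opening','t')})
save(p,'e.png')
E
```

```text
wrist fixture [([253.8, 166.3], 0.79, [530.2, 365.3, 0.0])]
wrist slide_top [([254.0, 149.1], 0.77, [502.3, 365.1, 40.0])]
wrist strip_face []
wrist bush [([255.5, 127.6], 0.6, [478.5, 366.6, 46.0])]
wrist locating_pin [([254.5, 254.1], 0.7, [621.7, 366.1, 61.0]), ([153.7, 258.7], 0.3, [628.1, 247.8, 61.0])]
wrist locating_pin_shoulder [([250.6, 238.8], 0.78, [610.6, 361.5, 44.0])]
{'t': 9.55, 'tcp_pos': [531.482, 363.14, 229.734], 'eef_rot': [-0.001, 1.0, -0.0, -0.001], 'force': [0.532, -0.723, -0.222], 'opening': 20.234}
```

View pics/e.png

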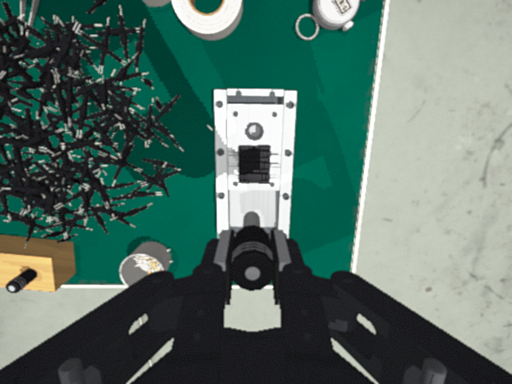

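```bash
python3 - <<'E'
from m import *
im=cv2.imread('pics/e.png');st=env.get_state();p=env.snapshot('wrist')
hsv=cv2.cvtColor(cv2.cvtColor(p['color'],cv2.COLOR_RGB2BGR),cv2.COLOR_BGR2HSV)
L=[];Rr=[]
for v in range(96,228,3):
    g=p['color'][v].astype(float); r=g[:,0]  # red: green mat dark, rails bright
    def cross(rng,lvl=110):
        for u in rng:
            if r[u]>lvl: 
                q=u-rng.step; return q+rng.step*(lvl-r[q])/(r[u]-r[q]) 
    a=cross(range(195,250));b=cross(range(318,260,-1))
    if a and b:L.append([a,v]);Rr.append([b,v])
def line(Q):
    w=np.array([atz(p,q,38,st)[:2] for q in Q]);
    for _ in range(4):
        c=np.polyfit(w[:,0],w[:,1],1);e=abs(w[:,1]-np.polyval(c,w[:,0]));w=w[e<=max(.5,np.percentile(e,85))]
    return c,len(w),e.max()
for Q in(L,Rr):
    c,n,e=line(Q);print(c,n,e,np.polyval(c,478),np.polyval(c,560))
for l in('bush','slide'):
    for a in env.silhouettes(l,p)[:1]:
        v,u=np.nonzero(a['pixels']);print(l,a['conf'],a['uv'],u.min(),u.max(),v.min(),v.max())
M=np.array(p['mount'])
for uv in [(252,272),(253,273)]:
    d=M[:3,:3]@np.linalg.solve(p['K'],[*uv,1]);o=M[:3,3];print('pin top in tool',o+d*(-3.7-o[2])/d[2])
c=cv2.cvtColor(p['color'],cv2.COLOR_RGB2BGR)
A=cv2.resize(c[105:155,214:294],None,fx=5,fy=5,interpolation=2);B=cv2.resize(c[235:285,214:294],None,fx=5,fy=5,interpolation=2)
cv2.imwrite('pics/f.png',np.vstack([A,B]))
print(st['tcp_pos'],st['eef_rot'])
E
```

```text
[-1.24702996e-02  3.27055384e+02] 37 0.49996103072237474 321.0945807482496 320.0720161838356
[-1.10269701e-02  4.15231931e+02] 44 0.3072082450495941 409.9610394394119 409.05682789487787
bush 0.69 [255.8, 143.5] 227 283 102 189
slide 0.85 [257.2, 144.1] 227 284 102 189
pin top in tool [-1.50203834 -0.08418268 -3.7       ]
pin top in tool [-2.05537958  0.39767374 -3.7       ]
[532.47918673 361.56483794 230.26411217] [ 1.57898003e-03  9.99998607e-01 -3.75184415e-04 -3.90874869e-04]
```

View pics/f.png

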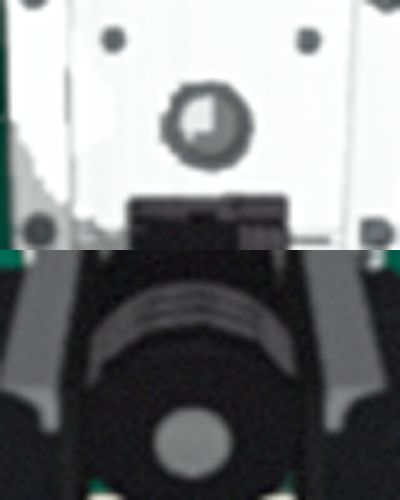

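Emit:
{"method": "carry_out", "body": {
  "motion": [0.3,0.03,0.1,0.07,1,0.3,0.03,0.4,0,1,0.3,0.02,0.5,0,1,0.3,0.02,0.6,0,1,0.3,0.02,0.6,0,1,0.3,0.02,0.6,0,1,0,0,0.5,0,1,0,0,0.1,0,1,0,0,0,0,1,0,0,0,0,1]
}}

```text
t: 10.88
tcp_pos: [478.9, 367.4, 129.4]
eef_rot: [0.005, 1.0, 0.0, 0.001]
force: [-0.7, 0.1, -1.0]
opening: 20.2
```

```bash
python3 - <<'E'
from m import *
env.snapshot('wrist');env.snapshot('wrist')
st,p=meas(['bush','slide_top','locating_pin_shoulder'])
print({k:np.round(v,4).tolist() for k,v in st.items() if k in('tcp_pos','eef_rot','force','opening','t')})
q=env.snapshot('scene')
c=cv2.cvtColor(p['color'],cv2.COLOR_RGB2BGR)
A=cv2.resize(c[140:290,180:330],(600,600),interpolation=2)
cv2.imwrite('pics/g.png',A);save(q,'scene_g.png')
T=cam(p,st)
def proj(X):
    x=np.linalg.inv(T)@np.append(X,1);u=np.array(p['K'])@x[:3];return (u[:2]/u[2]).round(1)
M=R.from_quat(st['eef_rot']).as_matrix();o=np.array(st['tcp_pos'])
print('tip',proj(o+M@[-1.5,0,69.3]),'bush480',proj([480,365.8,46]))
E
```

```text
wrist bush [([248.1, 209.4], 0.77, [482.3, 364.5, 46.0])]
wrist slide_top [([251.0, 231.1], 0.92, [503.8, 366.6, 40.0]), ([249.1, 240.5], 0.58, [512.4, 364.9, 40.0])]
wrist locating_pin_shoulder [([250.0, 240.3], 0.57, [510.2, 365.7, 44.0])]
{'t': 10.9833, 'tcp_pos': [479.4178, 367.5625, 130.0404], 'eef_rot': [0.0052, 1.0, 0.0006, 0.0012], 'force': [-0.2688, 0.6175, -1.1515], 'opening': 20.2986}
tip [252.1 215. ] bush480 [249.7 206.7]
```

View pics/g.png

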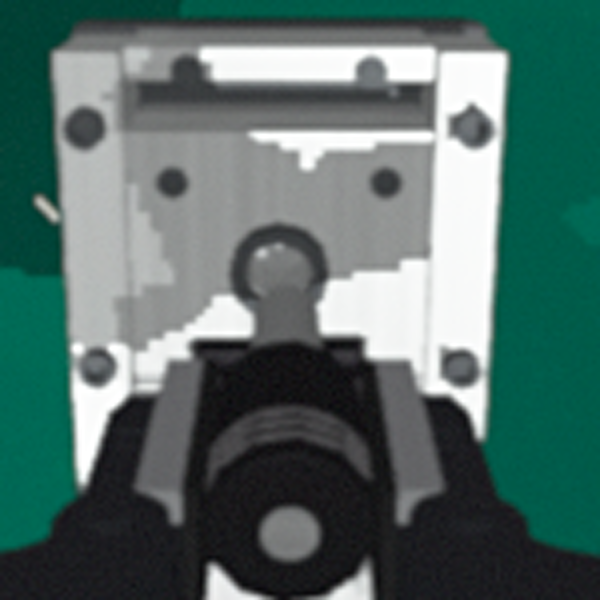

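Emit:
{"method": "carry_out", "body": {
  "motion": [0.02,-0.06,0.1,0,1,0,0,0.1,0,1,0,0,0.1,0,1,0,0,0.07,0,1,0,0,0,0,1,0,0,0,0,1,0,0,0,0,1,0,0,0,0,1,0,0,0,0,1,0,0,0,0,1]
}}

```text
t: 12.07
tcp_pos: [477.8, 365.5, 117.9]
eef_rot: [0.005, 1.0, 0.0, 0.0]
force: [0.6, -0.1, -1.8]
opening: 19.9
```

```bash
python3 - <<'E'
from m import *
S=[]
for i in range(4):
    st=env.get_state();p=env.snapshot('wrist');S.append(np.r_[st['tcp_pos'],st['force']])
S=np.array(S);print(S.round(2).tolist(),st['t'],st['eef_rot'])
c=cv2.cvtColor(p['color'],cv2.COLOR_RGB2BGR)
A=cv2.resize(c[180:240,215:290],(750,600),interpolation=2)
cv2.imwrite('pics/i.png',cv2.convertScaleAbs(A,alpha=1.0))
st=dict(st);st['tcp_pos']=S[:,:3].mean(0)
T=cam(p,st)
def proj(X):
    x=np.linalg.inv(T)@np.append(X,1);u=np.array(p['K'])@x[:3];return (u[:2]/u[2]).round(1)
M=R.from_quat(st['eef_rot']).as_matrix();o=st['tcp_pos']
print('tip',proj(o+M@[-1.5,0,69.3]),'shoulder',proj(o+M@[-1.5,0,30.3]),'bush480',proj([480.2,365.8,46]))
E
```

```text
[[477.82, 365.46, 117.86, 0.57, -0.07, -1.75], [477.78, 365.45, 117.84, -0.11, -0.1, -1.93], [477.77, 365.45, 117.82, 0.88, -0.28, -1.21], [477.76, 365.44, 117.81, 0.04, 0.11, -1.42]] 12.2167 [4.98828342e-03 9.99987555e-01 4.07963102e-05 7.44792162e-05]
tip [252.1 215. ] shoulder [252.1 239.5] bush480 [252.6 214.9]
```

View pics/i.png

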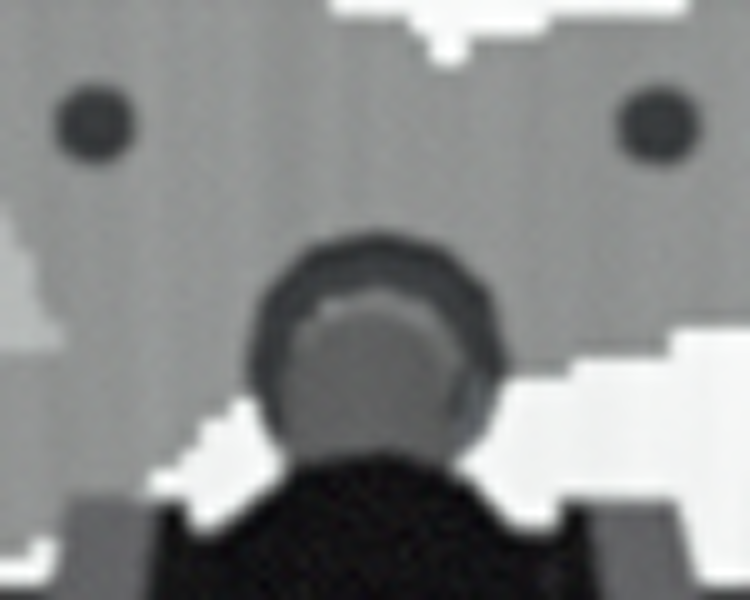

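Emit:
{"method": "carry_out", "body": {
  "motion": [-0.065,0.018,0,0,1,0,0,0,0,1,0,0,0.05,0,1,0,0,0.05,0,1,0,0,0.05,0,1,0,0,0.05,0,1,0,0,0.05,0,1,0,0,0.05,0,1,0,0,0,0,1,0,0,0,0,1]
}}

```text
t: 13.1
tcp_pos: [479.6, 365.9, 108.5]
eef_rot: [0.005, 1.0, -0.0, -0.0]
force: [-0.3, -0.7, -2.4]
opening: 20.3
```

Emit:
{"method": "carry_out", "body": {
  "motion": [0,0,0.05,0,1,0,0,0.05,0,1,0,0,0.05,0,1,0,0,0.05,0,1,0,0,0.05,0,1,0,0,0.05,0,1,0,0,0.05,0,1,0,0,0.05,0,1,0,0,0.05,0,1,0,0,0,0,1]
}}

```text
t: 13.93
tcp_pos: [479.5, 365.8, 94.9]
eef_rot: [0.005, 1.0, -0.0, -0.0]
force: [-0.8, -0.1, -1.0]
opening: 20.1
```

Emit:
{"method": "carry_out", "body": {
  "motion": [0,0,0.03,0,1,0,0,0.03,0,1,0,0,0.03,0,1,0,0,0.03,0,1,0,0,0.03,0,1,0,0,0.03,0,1,0,0,0,0,1,0,0,0,0,1,0,0,0,0,1,0,0,0,0,1]
}}

```text
t: 14.77
tcp_pos: [479.7, 366.0, 89.9]
eef_rot: [0.005, 1.0, 0.0, 0.0]
force: [-0.3, -1.0, -1.2]
opening: 20.4
```

```bash
cat > s.py <<'E'
from h import *
S=[]
for i in range(3):
    st=env.get_state();S.append(np.r_[st['tcp_pos'],st['force'],st['moment']]);env.snapshot('scene')
print(np.mean(S,0).round(2).tolist(),st['t'])
E
python3 s.py
```

```text
[479.71, 365.96, 89.88, -0.44, -0.34, -1.49, 0.03, -0.01, -0.01] 14.8667
```

Emit:
{"method": "carry_out", "body": {
  "motion": [0,0,0.02,0,1,0,0,0.02,0,1,0,0,0.02,0,1,0,0,0,0,1,0,0,0,0,1,0,0,0,0,1,0,0,0,0,1,0,0,0,0,1,0,0,0,0,1,0,0,0,0,1]
}}

```text
t: 15.75
tcp_pos: [480.0, 366.0, 89.1]
eef_rot: [0.005, 1.0, 0.0, 0.0]
force: [-0.9, -0.9, 5.9]
opening: 20.0
```

```bash
python3 s.py
```

```text
[479.97, 366.02, 89.11, -0.89, -0.25, 6.04, -0.19, 0.22, 0.02] 15.85
```

Emit:
{"method": "carry_out", "body": {
  "motion": [-0.02,0,0,0,1,-0.03,0,0,0,1,-0.05,0,0,0,1,-0.05,0,0,0,1,-0.05,0,0,0,1,-0.05,0,0,0,1,-0.05,0,0,0,1,-0.05,0,0,0,1,-0.05,0,0,0,1,0,0,0,0,1]
}}

```text
t: 16.73
tcp_pos: [486.7, 365.7, 88.8]
eef_rot: [0.005, 1.0, -0.001, -0.005]
force: [-10.3, 1.4, 11.2]
opening: 20.1
```

```bash
python3 s.py; python3 - <<'E'
from m import *
meas(['bush','slide_top','strip_face','fixture'])
E
```

```text
[486.67, 365.64, 88.8, -9.69, 1.63, 11.46, 0.2, 2.03, 0.0] 16.8333
wrist bush [([252.5, 225.5], 0.85, [484.2, 365.8, 46.0]), ([253.2, 237.9], 0.62, [492.8, 366.2, 46.0])]
wrist slide_top [([249.8, 226.0], 0.63, [487.1, 364.0, 40.0])]
wrist strip_face []
wrist fixture []
```

Emit:
{"method": "carry_out", "body": {
  "motion": [0,0,-0.02,0,1,0,0,-0.02,0,1,0,0,0,0,1,0,0,0,0,1,0,0,0,0,1,0,0,0,0,1,0,0,0,0,1,0,0,0,0,1,0,0,0,0,1,0,0,0,0,1]
}}

```text
t: 17.97
tcp_pos: [488.1, 365.5, 89.0]
eef_rot: [0.005, 1.0, -0.001, -0.004]
force: [-4.9, 1.7, 4.1]
opening: 20.1
```

```bash
python3 s.py; python3 - <<'E'
from m import *
st=env.get_state();p=env.snapshot('wrist');print(st['eef_rot'])
c=cv2.cvtColor(p['color'],cv2.COLOR_RGB2BGR)
cv2.imwrite('pics/j.png',cv2.resize(c[140:290,170:330],(800,750),interpolation=2)[:600])
E
```

```text
[488.12, 365.55, 89.02, -5.63, 0.67, 4.04, 0.18, 1.2, 0.0] 18.0667
[ 5.28431160e-03  9.99978643e-01 -7.46586370e-04 -3.77258903e-03]
```

View pics/j.png

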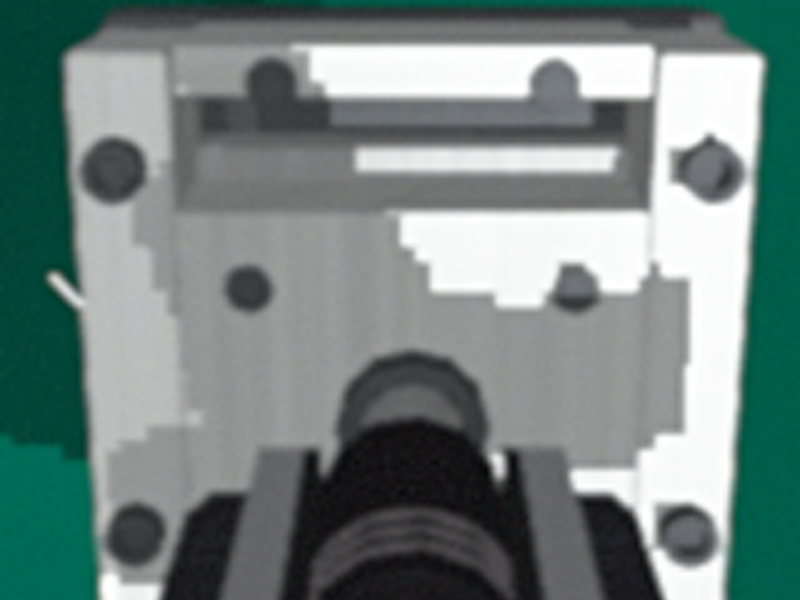

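Emit:
{"method": "carry_out", "body": {
  "motion": [-0.03,0,-0.01,0,1,-0.03,0,0,0,1,-0.03,0,0,0,1,-0.03,0,0,0,1,-0.03,0,0,0,1,-0.03,0,0,0,1,0,0,0,0,1,0,0,0,0,1,0,0,0,0,1,0,0,0,0,1]
}}

```text
t: 19.0
tcp_pos: [494.3, 365.5, 89.1]
eef_rot: [0.005, 1.0, -0.001, -0.003]
force: [-6.1, 1.4, 1.5]
opening: 20.1
```

```bash
python3 s.py
```

```text
[494.3, 365.48, 89.05, -5.26, 0.84, 1.69, 0.17, 1.06, 0.01] 19.1
```

Emit:
{"method": "carry_out", "body": {
  "motion": [-0.03,0,0,0,1,-0.03,0,0,0,1,-0.03,0,0,0,1,-0.03,0,0,0,1,-0.03,0,0,0,1,0,0,0,0,1,0,0,0,0,1,0,0,0,0,1,0,0,0,0,1,0,0,0,0,1]
}}

```text
t: 19.98
tcp_pos: [499.2, 365.4, 89.1]
eef_rot: [0.005, 1.0, -0.001, -0.003]
force: [-4.4, 1.0, 0.9]
opening: 20.1
```

Emit:
{"method": "carry_out", "body": {
  "motion": [-0.03,0,0.01,0,1,-0.03,0,0,0,1,-0.03,0,0,0,1,-0.03,0,0,0,1,0,0,0,0,1,0,0,0,0,1,0,0,0,0,1,0,0,0,0,1,0,0,0,0,1,0,0,0,0,1]
}}

```text
t: 20.82
tcp_pos: [502.9, 365.4, 89.0]
eef_rot: [0.005, 1.0, -0.001, -0.002]
force: [-5.4, 0.9, 2.8]
opening: 20.3
```

Emit:
{"method": "carry_out", "body": {
  "motion": [-0.03,0,0,0,1,-0.03,0,0,0,1,-0.03,0,0,0,1,-0.03,0,0,0,1,0,0,0,0,1,0,0,0,0,1,0,0,0,0,1,0,0,0,0,1,0,0,0,0,1,0,0,0,0,1]
}}

```text
t: 21.65
tcp_pos: [506.5, 365.3, 89.0]
eef_rot: [0.005, 1.0, -0.001, -0.002]
force: [-5.2, 0.2, 3.2]
opening: 20.0
```

Emit:
{"method": "carry_out", "body": {
  "motion": [-0.03,0,0,0,1,-0.03,0,0,0,1,-0.03,0,0,0,1,-0.03,0,0,0,1,0,0,0,0,1,0,0,0,0,1,0,0,0,0,1,0,0,0,0,1,0,0,0,0,1,0,0,0,0,1]
}}

```text
t: 22.48
tcp_pos: [510.1, 365.3, 89.0]
eef_rot: [0.005, 1.0, -0.001, -0.002]
force: [-5.9, -0.5, 3.1]
opening: 20.4
```

Emit:
{"method": "carry_out", "body": {
  "motion": [-0.03,0,0,0,1,-0.03,0,0,0,1,-0.03,0,0,0,1,-0.03,0,0,0,1,0,0,0,0,1,0,0,0,0,1,0,0,0,0,1,0,0,0,0,1,0,0,0,0,1,0,0,0,0,1]
}}

```text
t: 23.32
tcp_pos: [513.7, 365.3, 89.0]
eef_rot: [0.005, 1.0, -0.001, -0.002]
force: [-5.5, 0.0, 2.6]
opening: 20.1
```

Emit:
{"method": "carry_out", "body": {
  "motion": [-0.03,0,0,0,1,-0.03,0,0,0,1,-0.03,0,0,0,1,-0.03,0,0,0,1,0,0,0,0,1,0,0,0,0,1,0,0,0,0,1,0,0,0,0,1,0,0,0,0,1,0,0,0,0,1]
}}

```text
t: 24.15
tcp_pos: [517.3, 365.2, 89.0]
eef_rot: [0.005, 1.0, -0.001, -0.002]
force: [-5.4, -0.1, 2.8]
opening: 19.9
```

Emit:
{"method": "carry_out", "body": {
  "motion": [-0.03,0,0,0,1,-0.03,0,0,0,1,-0.03,0,0,0,1,-0.03,0,0,0,1,0,0,0,0,1,0,0,0,0,1,0,0,0,0,1,0,0,0,0,1,0,0,0,0,1,0,0,0,0,1]
}}

```text
t: 24.98
tcp_pos: [523.2, 365.2, 89.0]
eef_rot: [0.005, 1.0, -0.0, -0.0]
force: [-3.9, -0.7, 0.2]
opening: 19.9
```

Emit:
{"method": "carry_out", "body": {
  "motion": [0,0,0.02,0,1,0,0,0.02,0,1,0,0,0.02,0,1,0,0,0.02,0,1,0,0,0,0,1,0,0,0,0,1,0,0,0,0,1,0,0,0,0,1,0,0,0,0,1,0,0,0,0,1]
}}

```text
t: 25.82
tcp_pos: [523.6, 365.4, 88.3]
eef_rot: [0.005, 1.0, 0.0, 0.001]
force: [-4.9, -2.8, 8.5]
opening: 20.2
```

```bash
python3 s.py
```

```text
[523.65, 365.45, 88.28, -4.92, -2.58, 8.05, -0.52, 0.96, 0.03] 25.9167
```

Emit:
{"method": "carry_out", "body": {
  "motion": [0.01,0,0,0,1,0.01,0,0,0,1,0.01,0,0,0,1,0.01,0,0,0,1,0.01,0,0,0,1,0,0,0,0,1,0,0,0,0,1,0,0,0,0,1,0,0,0,0,1,0,0,0,0,1]
}}

```text
t: 26.8
tcp_pos: [523.3, 365.5, 88.4]
eef_rot: [0.005, 1.0, 0.0, 0.002]
force: [-3.2, -2.6, 6.4]
opening: 20.2
```

```bash
python3 s.py
```

```text
[523.27, 365.48, 88.36, -3.31, -2.45, 6.41, -0.58, 0.61, -0.01] 26.9
```

Emit:
{"method": "carry_out", "body": {
  "motion": [0.02,0,-0.02,0,1,0.02,0,0,0,1,0.02,0,0,0,1,0.02,0,0,0,1,0,0,0,0,1,0,0,0,0,1,0,0,0,0,1,0,0,0,0,1,0,0,0,0,1,0,0,0,0,1]
}}

```text
t: 27.78
tcp_pos: [522.0, 365.6, 88.6]
eef_rot: [0.005, 1.0, 0.0, 0.003]
force: [0.4, -3.2, 5.6]
opening: 20.4
```

```bash
python3 s.py
```

```text
[522.04, 365.59, 88.62, 0.62, -3.12, 5.46, -0.75, -0.16, 0.01] 27.8833
```

Emit:
{"method": "carry_out", "body": {
  "motion": [0,-0.03,-0.04,0,1,0,0,0,0,1,0,0,0,0,1,0,0,0,0,1,0,0,0,0,1,0,0,0,0,1,0,0,0,0,1,0,0,0,0,1,0,0,0,0,1,0,0,0,0,1]
}}

```text
t: 28.77
tcp_pos: [520.1, 365.2, 89.1]
eef_rot: [0.005, 1.0, 0.001, 0.001]
force: [4.6, 1.3, 3.8]
opening: 20.1
```

```bash
python3 s.py; python3 -c "
from h import *;print(np.round(env.get_state()['eef_rot'],4))"
```

```text
[520.07, 365.17, 89.05, 4.33, 2.04, 3.2, 0.29, -0.94, -0.0] 28.8667
[5.1e-03 1.0e+00 6.0e-04 9.0e-04]
```

Emit:
{"method": "carry_out", "body": {
  "motion": [-0.03,0.01,0.01,0,1,-0.03,0,0,0,1,-0.03,0,0,0,1,-0.03,0,0,0,1,-0.02,0,0,0,1,0,0,0,0,1,0,0,0,0,1,0,0,0,0,1,0,0,0,0,1,0,0,0,0,1]
}}

```text
t: 29.75
tcp_pos: [521.5, 365.1, 88.8]
eef_rot: [0.005, 1.0, -0.0, -0.002]
force: [0.1, 1.8, 8.4]
opening: 20.2
```

```bash
python3 s.py
```

```text
[521.5, 365.12, 88.77, 0.07, 1.41, 8.01, 0.4, -0.01, 0.01] 29.85
```

Emit:
{"method": "carry_out", "body": {
  "motion": [0,0,-0.015,0,1,0,0,-0.015,0,1,0,0,0,0,1,0,0,0,0,1,0,0,0,0,1,0,0,0,0,1,0,0,0,0,1,0,0,0,0,1,0,0,0,0,1,0,0,0,0,1]
}}

```text
t: 30.73
tcp_pos: [522.5, 364.5, 88.8]
eef_rot: [0.005, 1.0, -0.0, -0.001]
force: [-2.6, 1.6, 3.9]
opening: 20.0
```

```bash
python3 s.py
```

```text
[522.57, 364.53, 88.82, -2.9, 2.16, 3.88, 0.49, 0.73, -0.0] 30.8333
```

Emit:
{"method": "carry_out", "body": {
  "motion": [-0.02,0.03,0,0,1,-0.02,0,0,0,1,-0.02,0,0,0,1,0,0,0,0,1,0,0,0,0,1,0,0,0,0,1,0,0,0,0,1,0,0,0,0,1,0,0,0,0,1,0,0,0,0,1]
}}

```text
t: 31.72
tcp_pos: [523.5, 364.9, 88.7]
eef_rot: [0.005, 1.0, -0.001, -0.002]
force: [-5.6, 0.7, 4.1]
opening: 20.4
```

```bash
python3 s.py
```

```text
[523.47, 364.87, 88.71, -5.2, 0.73, 4.81, 0.11, 1.19, -0.02] 31.8167
```

Emit:
{"method": "carry_out", "body": {
  "motion": [-0.02,0,-0.01,0,1,-0.02,0,0,0,1,-0.02,0,0,0,1,-0.02,0,0,0,1,0,0,0,0,1,0,0,0,0,1,0,0,0,0,1,0,0,0,0,1,0,0,0,0,1,0,0,0,0,1]
}}

```text
t: 32.7
tcp_pos: [527.8, 365.6, 89.4]
eef_rot: [0.005, 1.0, -0.0, 0.0]
force: [-2.0, -1.1, -2.3]
opening: 20.0
```

```bash
python3 s.py
```

```text
[527.74, 365.57, 89.45, -1.9, -1.25, -2.46, -0.3, 0.35, -0.01] 32.8
```

Emit:
{"method": "carry_out", "body": {
  "motion": [0,0,0.015,0,1,0,0,0.015,0,1,0,0,0.015,0,1,0,0,0.015,0,1,0,0,0,0,1,0,0,0,0,1,0,0,0,0,1,0,0,0,0,1,0,0,0,0,1,0,0,0,0,1]
}}

```text
t: 33.68
tcp_pos: [527.7, 365.7, 87.7]
eef_rot: [0.005, 1.0, 0.0, 0.0]
force: [-1.9, -1.4, 1.3]
opening: 19.7
```

```bash
python3 s.py
```

```text
[527.74, 365.76, 87.73, -2.46, -1.88, 1.37, -0.42, 0.44, -0.02] 33.7833
```

Emit:
{"method": "carry_out", "body": {
  "motion": [0.02,-0.02,0.02,0,1,0,0,0.02,0,1,0,0,0.02,0,1,0,0,0.02,0,1,0,0,0.02,0,1,0,0,0,0,1,0,0,0,0,1,0,0,0,0,1,0,0,0,0,1,0,0,0,0,1]
}}

```text
t: 34.67
tcp_pos: [527.4, 365.3, 84.8]
eef_rot: [0.005, 1.0, 0.0, 0.0]
force: [-1.1, 0.6, -1.8]
opening: 20.1
```

```bash
python3 s.py
```

```text
[527.34, 365.26, 84.8, -0.19, -0.07, -0.91, 0.01, -0.01, 0.01] 34.7667
```

Emit:
{"method": "carry_out", "body": {
  "motion": [0,0,0.02,0,1,0,0,0.02,0,1,0,0,0.02,0,1,0,0,0.02,0,1,0,0,0.02,0,1,0,0,0.02,0,1,0,0,0,0,1,0,0,0,0,1,0,0,0,0,1,0,0,0,0,1]
}}

```text
t: 35.65
tcp_pos: [527.1, 365.2, 81.2]
eef_rot: [0.005, 1.0, 0.0, 0.0]
force: [-0.2, -0.0, -1.5]
opening: 20.1
```

```bash
python3 s.py
```

```text
[527.11, 365.17, 81.17, -0.08, -0.27, -1.37, 0.03, 0.01, -0.01] 35.75
```

Emit:
{"method": "carry_out", "body": {
  "motion": [0,0,0.03,0,1,0,0,0.03,0,1,0,0,0.03,0,1,0,0,0.03,0,1,0,0,0.02,0,1,0,0,0.02,0,1,0,0,0.01,0,1,0,0,0,0,1,0,0,0,0,1,0,0,0,0,1]
}}

```text
t: 36.63
tcp_pos: [527.0, 365.1, 76.3]
eef_rot: [0.005, 1.0, -0.0, 0.0]
force: [-0.9, 0.2, 1.9]
opening: 20.1
```

```bash
python3 s.py
```

```text
[527.04, 365.14, 76.27, -1.03, 0.29, 1.86, -0.14, 0.16, -0.01] 36.7333
```

Emit:
{"method": "carry_out", "body": {
  "motion": [0,0,-0.01,0,0.7,0,0,0,0,0.5,0,0,0,0,0.4,0,0,0,0,0.3,0,0,0,0,0.3,0,0,0,0,0.3,0,0,0,0,0.3,0,0,0,0,0.3,0,0,0,0,0.3,0,0,0,0,0.3]
}}

```text
t: 37.62
tcp_pos: [527.1, 365.2, 76.3]
eef_rot: [0.005, 1.0, 0.0, 0.0]
force: [-0.3, 0.7, 0.5]
opening: 59.8
```

Emit:
{"method": "carry_out", "body": {
  "motion": [0,0,-0.1,0,0.3,0,0,-0.2,0,0.3,0,0,-0.4,0,0.3,0,0,-0.5,0,0.3,0,0,-0.6,0,0.3,0,0,-0.6,0,0.3,0,0,-0.6,0,0.3,0,0,-0.5,0,0.3,0,0,-0.3,0,0.3,0,0,0,0,0.3]
}}

```text
t: 38.45
tcp_pos: [528.5, 365.9, 193.8]
eef_rot: [0.005, 1.0, 0.001, 0.003]
force: [0.4, 0.5, 0.4]
opening: 59.5
```

```bash
python3 s.py; python3 - <<'E'
from m import *
st,p=meas(['bush','slide_top','locating_pin','locating_pin_shoulder'])
meas(['bush','slide_top','locating_pin','locating_pin_shoulder'],cams=('top',))
c=cv2.cvtColor(p['color'],cv2.COLOR_RGB2BGR)
cv2.imwrite('pics/k.png',cv2.resize(c[90:290,156:356],(600,600),interpolation=2))
E
```

```text
[527.74, 365.5, 192.22, 0.09, 0.02, -0.58, 0.02, -0.0, -0.03] 38.55
wrist bush [([249.4, 186.3], 0.59, [527.5, 362.2, 46.0])]
wrist slide_top [([252.8, 204.6], 0.94, [548.8, 365.4, 40.0]), ([7.1, 274.5], 0.68, [629.2, 89.7, 40.0])]
wrist locating_pin [([252.5, 193.4], 0.76, [530.1, 365.3, 61.0])]
wrist locating_pin_shoulder [([248.0, 189.2], 0.58, [531.0, 360.8, 44.0])]
top bush [([173.3, 180.1], 0.87, [518.0, 371.5, 46.0])]
top slide_top [([179.7, 166.9], 0.89, [555.6, 362.1, 40.0])]
top locating_pin [([174.9, 173.4], 0.67, [532.1, 366.1, 61.0])]
top locating_pin_shoulder [([177.1, 176.0], 0.44, [530.1, 364.1, 44.0])]
```

View pics/k.png

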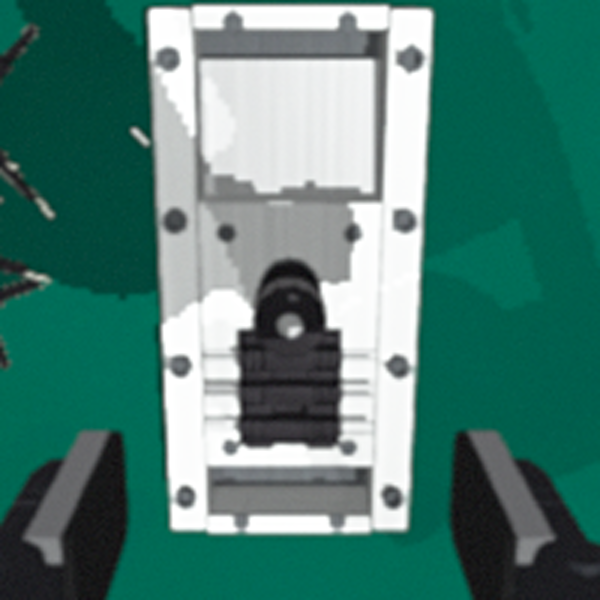

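```bash
python3 -c "
from h import *;print(env.finish_job())"
```

```text
the job is handed in; nothing more can be done
None
```

The locating pin is home in the blind hole through the bush and released. I handed the job in at about 38.7 s of the 61 s allowed; the hand-in reports no verdict.

**What I did:** I took the thick pin from the block, aligned it over the bush with the wrist camera and stood it on the strip. I led the slide about 47 mm from where it started until the tip dropped into the hole. I then lowered the pin until the shoulder touched, opened the jaws and lifted clear.

**Checks that agreed:**
- **Drop:** the hand went from about 89.1 mm with the tip on the strip to 76.3 mm with the shoulder down. That is 12.8 mm against the 13 mm expected. The side forces were near zero on the way down, with a press of about 3 N at the end.
- **Final image:** the wrist picture shows the pin upright in the bush and the slide well off its end stop. The gripper is clear, with no contact force.

**What did not go smoothly:**
- **Slide lag:** partway along, the pin stuck in the bush and the slide lagged. The press rose to about 13 N and the side force to about 10 N, so I eased off.
- **False catch:** I mistook a stick-slip jump for the hole and pressed to about 10 N there. I backed off about 3.5 mm and then went on to the real hole. By the wrist sensor these stayed below the 35 N limit, but I could not measure the contact force on the fixture directly.
- **Detector scatter:** after release, the estimates of the bush and the pin shoulder scattered by up to about 13 mm along the slide and up to about 11 mm across it. I judged the pin's seating from the measured drop and the final image instead.

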